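# Open the antenna switch and throw its lever

## Task

Change the station over to the other antenna: lift the loose aluminium lid off the antenna switch box by its knob and set it down gently, knob up and wholly on the cork mat. Then throw the lever inside the open box all the way over to its other side and leave the box open. Do not shift the other things on the desk.

Things in the scene. Friction and masses are not known exactly. Their poses are not given: they have to be found in the camera images.
- switch_box: Antenna switch: open-topped aluminium box, 160 (x) x 135 (y) x 100 mm high, walls and floor 4 mm, fixed to the desk, turned up to 30 degrees, on either side of the desk (the mat is on the other). Origin: centre of its underside; z up. Three coax sockets stand out 18 mm from its +x face, 30 mm up. At the start the lid lies loose on its rim and hides the lever.
- lid: Loose lid, about 280 g: plate 164 (x) x 139 (y) x 5 mm; the lip below it, 6 mm deep, 146 x 121 mm, sits in the box with 3 mm play. Origin: centre of the lip's lower edge (plate at z = 6 to 11 mm); z up through the knob. Closed, its axes lie along the box's, its origin 94 mm above the box's. Set down, it stands on its lip. Do not drop it; over 40 N on box or mat is rough.
- lid_knob (a point): Where to grip the lid's knob: on its axis, 34 mm above the lid's origin (23 mm above the plate's top). Upright round black knob at the middle of the lid: head 28 mm in diameter from 8 to 38 mm above the plate, on a stem 20 mm in diameter.
- lid_corner0 (a point): Corner of the lid plate, at x = 82 mm, y = 69.5 mm, z = 6 mm (plate's underside) in the lid's frame.
- lid_corner1 (a point): Corner of the lid plate, at x = 82 mm, y = -69.5 mm, z = 6 mm (plate's underside) in the lid's frame.
- lid_corner2 (a point): Corner of the lid plate, at x = -82 mm, y = -69.5 mm, z = 6 mm (plate's underside) in the lid's frame.
- lid_corner3 (a point): Corner of the lid plate, at x = -82 mm, y = 69.5 mm, z = 6 mm (plate's underside) in the lid's frame.
- mat: Flat cork mat, 230 (x) x 200 (y) x 4 mm thick, fixed to the desk. Origin: centre of its underside. It may be turned up to 23 degrees.
- lever (a joint): Angle of the lever in the box (rad): 0 = leaning 0.6 rad from upright to the box's -x, 0.6 = upright, 1.2 = leaning 0.6 rad to the box's +x; stops at 0 and 1.2. Starts between 0 and 0.2; all the way over is 1.2. It swings about a level axis parallel to the box's y, 26 mm above the box's origin, needs about 1.5 N at the ball and stays where it is left.
- lever_tip (a point): Centre of the lever's black ball, 26 mm in diameter, on a 10 mm rod, 50 mm from the swing axis. At either stop it is 28 mm from the box's middle and 67 mm above the desk (33 mm below the rim); upright, 76 mm above the desk. Below it is a grey block 70 (x) x 50 mm, top 29 mm above the desk, its axle to 39 mm.
- pen_cup: Bystander: orange ceramic pen cup with three pens, 74 mm across, 155 mm tall with the pens. Origin: centre of its underside.
- scanner: Bystander: black handheld scanner radio lying on its back, 135 x 62 x 34 mm with an 80 mm stub antenna at its +x end. Origin: centre of the case's underside.
- tape_roll: Bystander: flat black roll of tape, 90 mm across, 19 mm high. Origin: centre of its underside.
- screwdriver: Bystander: screwdriver lying on the desk, 200 mm long.
- mug: Bystander: white mug, 80 mm across, 95 mm tall. Origin: centre of its underside.
- table: The maple desk, top at z = 0.
Not all that is in view belongs to the job. What is shaped like the lid but purple is not meant.

How it is judged (in metres and radians):
On the way, in this order (a step that is already met when the one before it is completed fails the run):
1. the lid is lifted clear of the box, held by its knob (z of lid in the frame of switch_box above 0.11 m and contact force between the fingers and lid above 1 N and distance between the grasp point and lid_knob below 0.035 m), for 0.1 s.
2. the lid lies knob up, wholly on the mat, and is let go (x of lid_corner0 in the frame of mat between -0.118 and 0.118 m and y of lid_corner0 in the frame of mat between -0.103 and 0.103 m and x of lid_corner1 in the frame of mat between -0.118 and 0.118 m and y of lid_corner1 in the frame of mat between -0.103 and 0.103 m and x of lid_corner2 in the frame of mat between -0.118 and 0.118 m and y of lid_corner2 in the frame of mat between -0.103 and 0.103 m and x of lid_corner3 in the frame of mat between -0.118 and 0.118 m and y of lid_corner3 in the frame of mat between -0.103 and 0.103 m and z of lid in the frame of mat below 0.01 m and angle between lid's own z axis and vertical below 0.08 rad and contact force between the fingers and lid below 0.1 N and linear speed of lid below 0.02 m/s), for 0.2 s.
3. the lever is thrown over to its other side (value of joint lever above 1.1 rad), for 0.2 s.
At the end, for the whole second after the job is handed in: The lid rests knob up (within 0.08 rad of level) and released on the mat, its plate's four corners not more than 3 mm outside the mat's edges, and the lever stands beyond 1.1 rad (full throw 1.2) (all of step 2 and value of joint lever above 1.1 rad); the robot touches nothing.
It fails at once if the lid is dropped (moves faster than 0.35 m/s with no finger on it, a fall of over 6 mm) (linear speed of lid above 0.35 m/s and contact force between the fingers and lid below 0.1 N).
It fails at once if the lid is knocked or pressed against the box, mat or desk with more than 40 N (contact force between lid and switch_box above 40 N or contact force between lid and mat above 40 N or contact force between lid and table above 40 N).
It fails at once if a bystander (pen cup, scanner, tape, screwdriver, mug) is moved more than 20 mm (distance of any of pen_cup, scanner, tape_roll, screwdriver, mug from where it was at the start of the episode above 0.02 m).
It also fails if it takes over 58 s, if anything falls off the work surface, if the arm or the gripper's body presses on something with over 40 N, if the wrist force passes 120 N, or if a joint passes its speed limit or range.

## Robot

A 6-joint arm with a two-finger parallel gripper is mounted at the origin on the work surface. World frame = base frame: x ahead of the robot, y to its left, z up, the work surface at z = 0. Lengths are in m, angles in degrees, forces in N, time in s.
With the tool pointing down it reaches from about 0.4 to 0.825 m from the base axis. Payload 7 kg.
Tool frame: the origin (TCP) lies midway between the tips of the shut fingers; the grasp point (between the pads) lies 19 mm behind it; z points along the fingers, x is the direction in which the jaws open and shut, and the axes are right-handed (so a half turn about z gives the same grasp; the last joint's range is limited). The gripper opens to 88 mm and grips with 3 to 60 N. Pads are 19 mm wide; open, the fingers measure 130 mm over their backs; the gripper's body (78 mm by 193 mm) begins 47 mm behind the grasp point.
Start: joints at [-60.842, 20.546, 0.682, 0, -70.136, -16.507], TCP at [0.148, -0.659, 0.227] pointing down, gripper open.
Joint ranges: [-176.03, 176.03], [-82.01, 121.73], [-58.28, 71.71], [-173.87, 95.51], [-174.79, -0.11], [-173.66, 173.66]. Speed limits (degrees/s): [136.94, 136.94, 172.46, 180, 180, 180].

## Interface

Orientations are given as [roll, pitch, yaw] about the fixed x, y, z axes, in that order (R = Rz(yaw) Ry(pitch) Rx(roll)).
In Python, from plant import r, vision gives the robot as it stands.
- The arm moves only by the shell command python3 -m inch 'ROWS' [FORCE]. ROWS is JSON, a list of rows, each a list of 3 entries, a list of its own where there are three numbers: the shift along the tool's x, y, z in mm, then the turn, a rotation vector about the tool's x, y, z in degrees, then the gripper's target within -1 to 1 (fully open at 1, half-way at 0, shut at -1). A call has 1 to 5 rows; each row is the pose to reach, as a shift and turn from the pose measured when the call began, along the tool's axes at that moment; what a row does not reach only later rows make up. A row lasts 1/12 s, in which the tool goes at most 41.7 mm and 7.16 degrees, less where a joint would pass 70% of its speed; a pose out of reach is approached as far as the arm can. A call with a gripper value outside its range is refused whole. The fingers move at their own pace and stop on an object; FORCE is the grip in N (left out, the last holds). Time passes only in rows, so rows that repeat a pose let the fingers close. It gives the time, the measured TCP pose, the force and the opening at its end, in the units of the state.
- r.get_state(): the state, without advancing time (a new reading comes with each control period).
- vision.capture(name): name is "scene" or "top" or "wrist"; returns (picture, depth): 384x512x3 uint8, red, green, blue; 384x512 float32, m along the optical axis (not along the pixel's ray), 0 where there is no reading.
- vision.camera_info(name): a dict with "fx", "fy", "cx", "cy" (pixels), "R" (3x3) and "t" (3): a world point X has camera coordinates R X + t; the wrist camera has in their place "hand_eye" (4x4, takes a point from camera to tool coordinates, whose origin is the TCP and whose axes are the tool frame's). Camera axes: x right, y down, z forward; pixel columns grow to the right and rows downward; lengths in m; the calibration is good to about 2 mm. A picture is of the moment at which its call begins: read the wrist's pose just before it. camera_info takes no time and is no camera call.
- r.close_job(): hands the job in, once; it reports no verdict.
The state is a dict: "time_s": time; "joints": joint angles; "qd": joint speeds; "joint_torque": joint torques, N m; "tcp_pos": TCP position; "eef_rot": TCP orientation; "contact_force": force on the tool from outside, world axes, zero at the start; "moment": the same for the moment, N m; "gripper_width": finger opening in m.
Only numpy, scipy, OpenCV 4.12 (cv2) and the standard library are available. Lean on these libraries where they do the work, as an engineer would, in place of code of your own. Each camera call takes 0.05 s, during which the arm holds its last target.

## Working session

There is one attempt and no reset: what is moved stays moved. The work goes in short steps, Python scripts to look and compute and a shell command to move; the robot and the scene stay as the last step left them, time stands still between calls to the robot, and variables do not carry over. Pictures are saved under pics/ and viewed, and the job is handed in when it is done.

```bash
ls; mkdir -p pics
python3 - <<'E'
from plant import r, vision
import cv2
print(r.get_state())
for n in ("scene","top","wrist"):
    p,d=vision.capture(n); cv2.imwrite(f"pics/{n}0.png",p[:,:,::-1]); print(n,vision.camera_info(n), d.min(), d.max())
    import numpy as np; np.save(f"pics/{n}0.npy",d)
E
```

```text
pics
{'time_s': 0.0, 'joints': array([-6.08430022e+01,  2.05928610e+01,  6.34811516e-01, -1.78160640e-02,
       -7.01362097e+01, -1.65064069e+01]), 'qd': array([-0.05242516,  0.04839744,  0.08483627,  0.02344596, -0.06834902,
        0.01159263]), 'joint_torque': array([-8.01509232e-04, -5.82721961e+01,  2.93053329e+01,  6.99730217e+00,
        6.93382550e-03, -2.18655096e-04]), 'tcp_pos': array([ 0.1476813 , -0.65815859,  0.22562173]), 'eef_rot': array([-1.79989275e+02, -9.51333644e-02,  1.02644515e+02]), 'contact_force': array([-0.11526177, -0.21451419,  0.46488136]), 'moment': array([ 0.05063329, -0.01864856, -0.07281294]), 'gripper_width': 0.08756845993510093}
scene {'fx': 473.22889887485235, 'fy': 473.22889887485235, 'cx': 259.22981230788815, 'cy': 190.52862841495374, 'R': array([[-8.85579529e-01,  4.64486976e-01, -8.63808736e-04],
       [ 3.99144995e-01,  7.60046359e-01, -5.12847741e-01],
       [-2.37554562e-01, -4.54512246e-01, -8.58479149e-01]]), 't': array([ 0.4916744 , -0.14724164,  1.77449974])} 0.0 3.1884964
top {'fx': 350.0174299654946, 'fy': 350.0174299654946, 'cx': 254.91695053216336, 'cy': 190.6646383027538, 'R': array([[-0.00880596, -0.99974166, -0.02095419],
       [-0.99508919,  0.01082716, -0.09838842],
       [ 0.09858987,  0.01998488, -0.99492746]]), 't': array([0.00535316, 0.53652171, 1.17077381])} 0.0 2.1359918
wrist {'fx': 281.8765979179684, 'fy': 281.8765979179684, 'cx': 257.9882608296192, 'cy': 190.8054679062202, 'hand_eye': array([[ 9.99999909e-01,  8.53297049e-05, -4.17635039e-04,
         1.84048567e-04],
       [ 2.89869628e-05,  9.63878162e-01,  2.66343551e-01,
        -7.00294493e-02],
       [ 4.25276310e-04, -2.66343539e-01,  9.63878072e-01,
        -1.59369919e-01],
       [ 0.00000000e+00,  0.00000000e+00,  0.00000000e+00,
         1.00000000e+00]])} 0.0 1.209032
```

View pics/scene0.png

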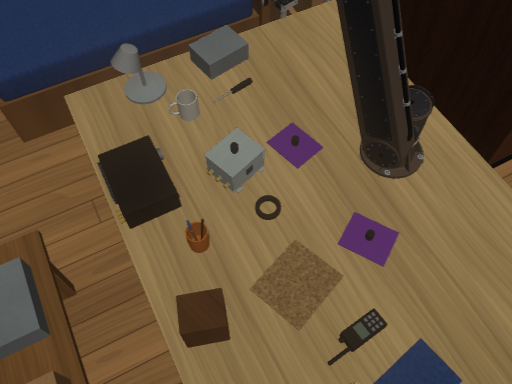

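View pics/top0.png

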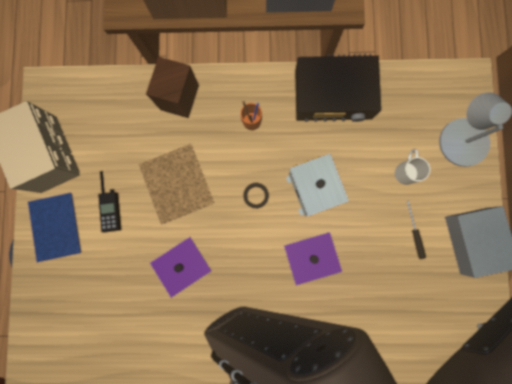

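View pics/wrist0.png

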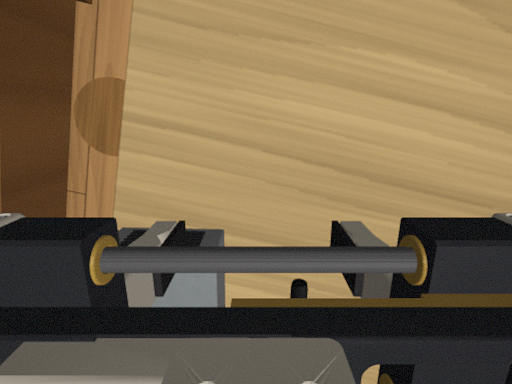

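The candidates for the lid in the top view are the light aluminium lid with a black knob on the box at (320,184), and the purple look-alikes at (181,267) and (314,259). Only the aluminium one fits, since it sits on the box with sockets. The cork mat is at (176,184). I'll confirm in a crop and measure.

```bash
cat > h.py <<'E'
import numpy as np, cv2
from plant import r, vision
from scipy.spatial.transform import Rotation as Rn
def cam(n,st=None):
    c=vision.camera_info(n); K=np.array([[c['fx'],0,c['cx']],[0,c['fy'],c['cy']],[0,0,1]])
    if n!='wrist': return K,c['R'],c['t']
    T=np.eye(4);T[:3,:3]=Rn.from_euler('xyz',st['eef_rot'],degrees=True).as_matrix();T[:3,3]=st['tcp_pos']
    M=np.linalg.inv(T@c['hand_eye']); return K,M[:3,:3],M[:3,3]
def ray(uv,z,C):
    K,R,t=C; o=-R.T@t; d=R.T@np.linalg.inv(K)@np.array([uv[0],uv[1],1.])
    return o+d*(z-o[2])/d[2]
def proj(X,C):
    K,R,t=C; p=K@(R@np.array(X)+t); return p[:2]/p[2]
def cloud(d,C):
    K,R,t=C; v,u=np.indices(d.shape); P=np.stack([(u-K[0,2])/K[0,0]*d,(v-K[1,2])/K[1,1]*d,d],-1); return (P-t)@R
def rot(xy1,xy2): return np.degrees(np.arctan2(*(np.array(xy2)-xy1)[1::-1]))
E
python3 - <<'E'
from h import *
p=cv2.imread('pics/top0.png'); s=cv2.imread('pics/scene0.png')
a=cv2.resize(p[140:230,270:370],None,fx=6,fy=6,interpolation=cv2.INTER_CUBIC)[:,:400*1]
b=cv2.resize(s[115:205,190:290],None,fx=4,fy=4,interpolation=cv2.INTER_CUBIC)
a=cv2.resize(p[140:230,270:370],None,fx=4,fy=4,interpolation=cv2.INTER_CUBIC)
cv2.imwrite('pics/crop0.png',np.hstack([a,b]))
d=np.load('pics/top0.npy');C=cam('top');X=cloud(d,C)
hsv=cv2.cvtColor(p,cv2.COLOR_BGR2HSV)
def rect(m,z,name):
    m=cv2.morphologyEx(m.astype(np.uint8),cv2.MORPH_CLOSE,np.ones((5,5)))
    n,l,st,c=cv2.connectedComponentsWithStats(m)
    i=1+np.argmax(st[1:,4]); cs,_=cv2.findContours((l==i).astype(np.uint8),cv2.RETR_EXTERNAL,2)
    cs=max(cs,key=cv2.contourArea)
    P=np.array([ray(q,z,C)[:2] for q in cs[:,0,:].astype(float)])*1000
    print(name,st[i],cv2.minAreaRect(P.astype(np.float32)), np.median(X[l==i],0)*1000)
    return l==i
roi=np.zeros(d.shape,bool);roi[140:230,270:370]=1
Z=X[...,2]
print('lid z hist',np.percentile(Z[roi&(Z>.06)],[5,50,95,99]))
rect(roi&(Z>.09)&(Z<.118),.105,'lid(depth)')
print(hsv[185,305],hsv[185,176],hsv[230,250])
rect(roi&(hsv[...,1]<45)&(hsv[...,2]>120),.105,'lid(col)')
roi2=np.zeros(d.shape,bool);roi2[130:235,125:225]=1
m=roi2&(hsv[...,2]<178)
rect(m,.004,'mat')
k=roi&(hsv[...,2]<80); v,u=np.nonzero(k); print('knob px',u.mean(),v.mean(),k.sum(),ray((u.mean(),v.mean()),.143,C), np.median(X[k],0))
# decoys etc heights
for nm,(x0,y0,x1,y1) in dict(purpleL=(150,235,212,298),purpleR=(283,230,343,286),cup=(240,98,266,132),tape=(242,180,271,210),scan=(95,168,122,234),wood=(146,55,200,118),blackbox=(293,52,383,122),mug=(393,148,431,186)).items():
    Q=X[y0:y1,x0:x1].reshape(-1,3);Q=Q[Q[:,2]>.01]; print(nm,Q.min(0).round(3),Q.max(0).round(3))
E
```

```text
lid z hist [0.10067211 0.10465514 0.11063399 1.2177347 ]
lid(depth) [ 289  154   60   62 2166] ((547.6397705078125, -203.8914337158203), (163.8865509033203, 138.82421875), 19.780004501342773) [ 545.10868576 -202.30090895  104.62012244]
[ 73  13 180] [ 17 117 157] [ 18 109 212]
lid(col) [ 287  154   61   62 2310] ((543.606689453125, -195.68572998046875), (163.52716064453125, 159.21949768066406), 19.83100700378418) [ 544.12396182 -198.61828632  104.46396333]
mat [ 133  144   82   80 3816] ((571.0028686523438, 284.53143310546875), (245.294921875, 219.3886260986328), 21.294902801513672) [565.6676296  278.07848089   3.79425177]
knob px 320.0285714285714 183.4 35 [ 0.5453096  -0.20306927  0.143     ] [ 0.54623637 -0.20322616  0.14206887]
purpleL [ 0.18  -0.024  0.01 ] [0.419 0.361 1.218]
purpleR [ 0.221 -0.288  0.01 ] [ 0.419 -0.024  1.218]
cup [ 0.752 -0.024  0.01 ] [0.823 0.047 0.161]
tape [ 0.419 -0.045  0.011] [0.568 0.042 1.218]
scan [ 0.4   -0.024  0.01 ] [0.612 0.545 1.218]
wood [ 0.419 -0.024  0.01 ] [0.956 0.343 1.218]
blackbox [ 0.419 -0.414  0.01 ] [ 0.988 -0.024  1.218]
mug [ 0.419 -0.562  0.01 ] [ 0.67  -0.024  1.218]
```

View pics/crop0.png

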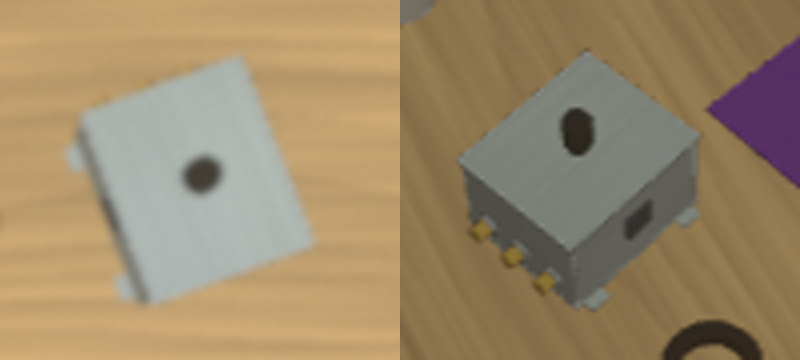

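The crop shows the bare aluminium lid with its black knob on the box. The gold sockets are on the world +x side, and both the box and lid are yawed about 19.8°. Next I'll refine the mat and cross-check it in the scene view.

Run:
```python
from h import *
for n,(x0,y0,x1,y1),th in (('top',(125,132,225,235),None),('scene',(240,232,352,335),None)):
    p=cv2.imread(f'pics/{n}0.png'); C=cam(n)
    q=cv2.GaussianBlur(p,(5,5),1.5)[y0:y1,x0:x1]
    g=q[...,2]
    t,m=cv2.threshold(g,0,255,cv2.THRESH_OTSU+cv2.THRESH_BINARY_INV)
    m=cv2.morphologyEx(m,cv2.MORPH_OPEN,np.ones((7,7)))
    cs=max(cv2.findContours(m,cv2.RETR_EXTERNAL,2)[0],key=cv2.contourArea)[:,0]+[x0,y0]
    P=np.array([ray(c,.004,C)[:2] for c in cs.astype(float)])*1000
    print(n,t,cv2.minAreaRect(P.astype(np.float32)))
# knob in scene
p=cv2.imread('pics/scene0.png');g=p.max(2);k=np.zeros(g.shape,bool);k[138:160,225:245]=1;k&=g<80
v,u=np.nonzero(k);print('knob scene',u.mean(),v.mean(),ray((u.mean(),v.mean()),.128,cam('scene')))
c=np.array([.546,-.2035])
for nm,o in (('+x',82),('-x',-82)):
    for y in(69.5,-69.5):
        a=np.radians(19.8);w=c+np.array([[np.cos(a),-np.sin(a)],[np.sin(a),np.cos(a)]])@[o/1e3,y/1e3];print(proj([*w,.105],cam('top')).round(1),proj([*w,.105],cam('scene')).round(1))
# plan
s=r.get_state();R=Rn.from_euler('xyz',s['eef_rot'],degrees=True).as_matrix()
print('to over knob, tool mm',R.T@(np.array([.546,-.2035,.227])-s['tcp_pos'])*1000)
```

```text
top 171.0 ((569.1751708984375, 278.732421875), (236.3951416015625, 203.6863555908203), 21.5694580078125)
scene 124.0 ((569.2811279296875, 281.9488525390625), (234.74952697753906, 204.61721801757812), 21.025423049926758)
knob scene 233.7792207792208 147.3116883116883 [ 0.54746168 -0.20287302  0.128     ]
[288.6 168.3] [232.3 177. ]
[329.1 153.4] [203.5 154.1]
[307.1 216.4] [265.  147.8]
[348.2 201.1] [236.4 126.6]
to over knob, tool mm [356.52493295 488.18121331  -0.77352492]
```

The mat is centred at about (0.569, 0.280) with yaw 21.3°. The two views agree within 3 mm, and the size comes out near 230×200. The knob is at about (0.546, -0.203), and both views agree on that too. Moving over the knob.

```bash
python3 -m inch '[[[23,31,0],[0,0,0],1],[[46,62,0],[0,0,0],1],[[69,94,0],[0,0,0],1],[[92,126,0],[0,0,0],1],[[116,158,0],[0,0,0],1]]' 40
python3 -m inch '[[[23,31,0],[0,0,0],1],[[46,62,0],[0,0,0],1],[[69,94,0],[0,0,0],1],[[92,126,0],[0,0,0],1],[[116,158,0],[0,0,0],1]]'
cat > to.py <<'E'
import sys
from h import *
s=r.get_state();R=Rn.from_euler('xyz',s['eef_rot'],degrees=True).as_matrix()
t=np.array([float(v) for v in sys.argv[1:4]]);yaw=float(sys.argv[4])
Rt=Rn.from_euler('xyz',[180,0,yaw],degrees=True).as_matrix()
print('t',round(s['time_s'],2),'pos',s['tcp_pos'].round(4),'rot',s['eef_rot'].round(2),'F',s['contact_force'].round(1),'w',round(s['gripper_width'],4))
print('shift',(R.T@(t-s['tcp_pos'])*1000).round(1),'turn',Rn.from_matrix(R.T@Rt).as_rotvec(degrees=True).round(2))
E
python3 to.py .546 -.2035 .227 109.8
```

```text
time_s: 0.57
tcp_pos: [0.2772, -0.509, 0.2256]
eef_rot: [-180.0, -0.1, 102.6]
contact_force: [1.7, -0.5, 0.1]
gripper_width: 0.0878
time_s: 0.98
tcp_pos: [0.4069, -0.3596, 0.2258]
eef_rot: [-180.0, -0.1, 102.6]
contact_force: [0.3, -0.4, 0.7]
gripper_width: 0.0879
t 0.98 pos [ 0.4069 -0.3596  0.2258] rot [-1.7999e+02 -9.0000e-02  1.0261e+02] F [ 0.3 -0.4  0.7] w 0.0879
shift [122.  169.9  -1. ] turn [-0.01 -0.09 -7.19]
```

```bash
python3 -m inch '[[[24,34,0],[0,0,-2],1],[[49,68,0],[0,0,-4],1],[[73,102,0],[0,0,-6],1],[[98,136,0],[0,0,-7],1],[[122,170,0],[0,0,-7],1]]'
python3 to.py .546 -.2035 .150 109.8
python3 - <<'E'
from h import *
s=r.get_state();p,d=vision.capture('wrist');np.save('pics/w1.npy',d);cv2.imwrite('pics/w1.png',p[:,:,::-1])
p,d=vision.capture('scene');cv2.imwrite('pics/s1.png',cv2.resize(p[80:230,150:350,::-1],None,fx=4,fy=4))
print(proj([.546,-.2035,.143],cam('wrist',s)))
E
```

```text
time_s: 1.4
tcp_pos: [0.5452, -0.2035, 0.2261]
eef_rot: [180.0, -0.1, 109.7]
contact_force: [1.1, -0.5, -0.2]
gripper_width: 0.0878
t 1.4 pos [ 0.5452 -0.2035  0.2261] rot [ 1.7999e+02 -1.0000e-01  1.0969e+02] F [ 1.1 -0.5 -0.2] w 0.0878
shift [-0.4  0.8 76.1] turn [ 0.01 -0.1  -0.11]
[257.70527181 194.91188549]
```

View pics/w1.png

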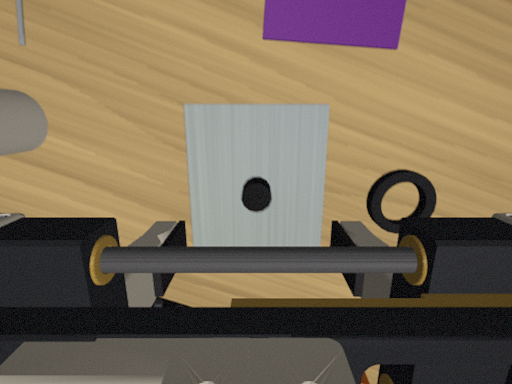

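View pics/s1.png

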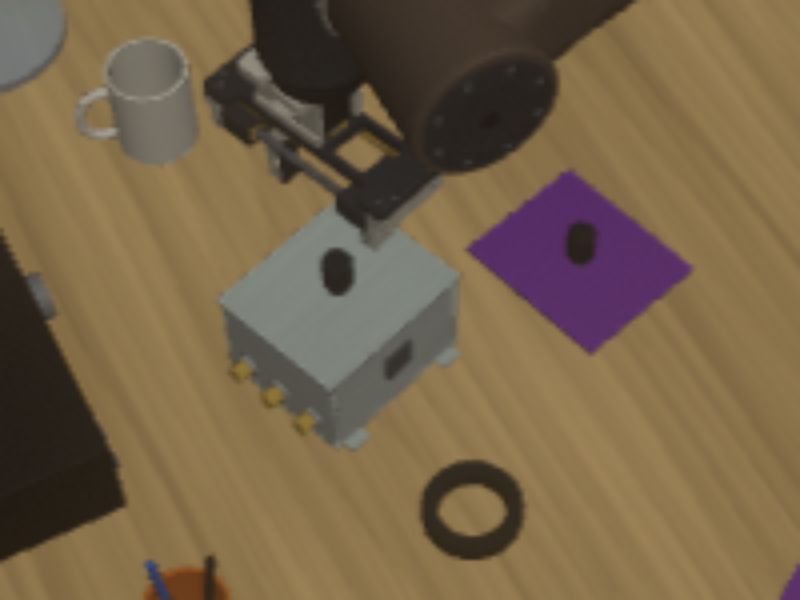

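The wrist view shows the knob at (256,194), against a prediction of (258,195), and the plate edges are square to the image. Going down with the fingers open.

```bash
python3 -m inch '[[[0,1,30],[0,0,0],1],[[0,1,60],[0,0,0],1],[[0,1,85],[0,0,0],1],[[0,1,95],[0,0,0],1],[[0,1,100],[0,0,0],1]]'
python3 -m inch '[[[0,0,6],[0,0,0],1],[[0,0,12],[0,0,0],1],[[0,0,12],[0,0,0],1]]'
python3 to.py .546 -.2035 .113 109.8
```

```text
time_s: 1.92
tcp_pos: [0.5472, -0.2012, 0.1235]
eef_rot: [-179.8, -0.2, 109.9]
contact_force: [0.4, 0.4, 0.1]
gripper_width: 0.0877
time_s: 2.17
tcp_pos: [0.5471, -0.2013, 0.1112]
eef_rot: [-179.8, -0.2, 109.8]
contact_force: [-0.3, 0.2, 0.7]
gripper_width: 0.0877
t 2.17 pos [ 0.5471 -0.2013  0.1112] rot [-179.82   -0.19  109.83] F [-0.3  0.2  0.7] w 0.0877
shift [-1.7 -1.8 -1.8] turn [-0.18 -0.19  0.03]
```

```bash
python3 -m inch '[[[-2,-2,-2],[0,0,0],1],[[-2,-2,-2],[0,0,0],0.4],[[-2,-2,-2],[0,0,0],0],[[-2,-2,-2],[0,0,0],-0.2],[[-2,-2,-2],[0,0,0],-0.4]]' 40
python3 -m inch '[[[0,0,0],[0,0,0],-0.6],[[0,0,0],[0,0,0],-0.8],[[0,0,0],[0,0,0],-1],[[0,0,0],[0,0,0],-1],[[0,0,0],[0,0,0],-1]]'
python3 to.py .546 -.2035 .25 109.8
```

```text
time_s: 2.58
tcp_pos: [0.5461, -0.2039, 0.1137]
eef_rot: [-179.9, -0.2, 109.8]
contact_force: [-0.5, 0.3, -0.0]
gripper_width: 0.066
time_s: 3.0
tcp_pos: [0.5461, -0.2038, 0.1137]
eef_rot: [-179.9, -0.2, 109.8]
contact_force: [0.0, 0.6, -0.7]
gripper_width: 0.0335
t 3.0 pos [ 0.5461 -0.2038  0.1137] rot [-1.7986e+02 -1.7000e-01  1.0983e+02] F [ 0.   0.6 -0.7] w 0.0335
shift [   0.8   -0.3 -136.3] turn [-0.14 -0.17  0.04]
```

```bash
python3 -m inch '[[[0,0,0],[0,0,0],-1],[[0,0,0],[0,0,0],-1],[[0,0,0],[0,0,0],-1],[[0,0,0],[0,0,0],-1],[[0,0,0],[0,0,0],-1]]'
python3 -m inch '[[[0,0,-3],[0,0,0],-1],[[0,0,-6],[0,0,0],-1],[[0,0,-12],[0,0,0],-1],[[0,0,-18],[0,0,0],-1],[[0,0,-24],[0,0,0],-1]]'
python3 to.py .546 -.2035 .25 109.8
```

```text
time_s: 3.42
tcp_pos: [0.5461, -0.2039, 0.1136]
eef_rot: [-179.9, -0.2, 109.8]
contact_force: [1.1, 0.0, 0.4]
gripper_width: 0.0274
time_s: 3.83
tcp_pos: [0.5462, -0.2039, 0.1384]
eef_rot: [-179.9, -0.2, 109.8]
contact_force: [1.2, -0.2, -2.7]
gripper_width: 0.0268
t 3.83 pos [ 0.5462 -0.2039  0.1384] rot [-1.7987e+02 -1.7000e-01  1.0984e+02] F [ 1.2 -0.2 -2.7] w 0.0268
shift [   0.8   -0.3 -111.6] turn [-0.13 -0.17  0.04]
```

The gripper is holding the lid's weight: Fz is -2.7 N and the opening is 27 mm. Lifting further and checking.

```bash
python3 -m inch '[[[0,0,-20],[0,0,0],-1],[[0,0,-45],[0,0,0],-1],[[0,0,-70],[0,0,0],-1],[[0,0,-90],[0,0,0],-1],[[0,0,-100],[0,0,0],-1]]'
python3 to.py .569 .280 .24 111.3
python3 - <<'E'
from h import *
p,d=vision.capture('scene');cv2.imwrite('pics/s2.png',cv2.resize(p[60:240,130:370,::-1],None,fx=3,fy=3))
E
```

```text
time_s: 4.25
tcp_pos: [0.5476, -0.2044, 0.2421]
eef_rot: [179.9, -0.0, 109.9]
contact_force: [0.4, -0.5, -2.3]
gripper_width: 0.0272
t 4.25 pos [ 0.5476 -0.2044  0.2421] rot [ 1.7991e+02 -3.0000e-02  1.0986e+02] F [ 0.4 -0.5 -2.3] w 0.0272
shift [448.4 184.6   2.7] turn [ 0.1  -0.03 -1.44]
```

View pics/s2.png

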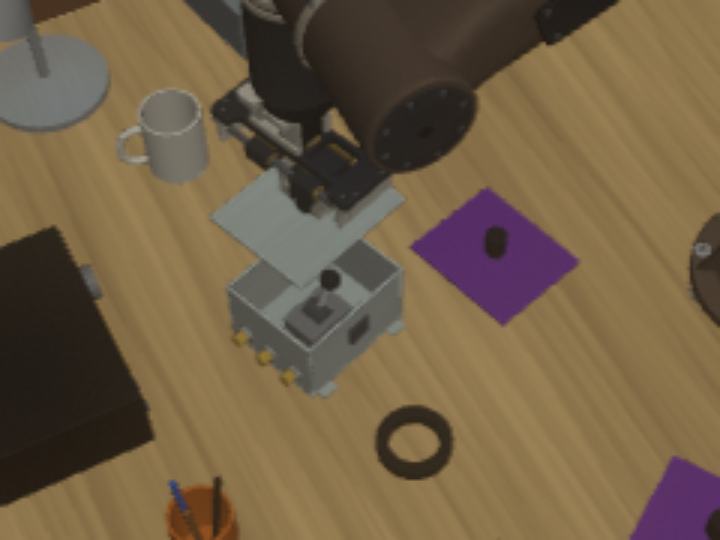

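The lid hangs level, and the lever in the open box leans to -x. Carrying the lid to the mat.

```bash
python3 -m inch '[[[18,8,0],[0,0,0],-1],[[50,20,0],[0,0,0],-1],[[84,34,0],[0,0,0],-1],[[118,48,0],[0,0,0],-1],[[150,62,0],[0,0,0],-1]]'
python3 -m inch '[[[33,13,0],[0,0,0],-1],[[66,27,0],[0,0,0],-1],[[99,41,0],[0,0,0],-1],[[132,54,0],[0,0,0],-1],[[160,66,0],[0,0,0],-1]]'
python3 to.py .569 .280 .24 111.3
```

```text
time_s: 4.72
tcp_pos: [0.5545, -0.0408, 0.242]
eef_rot: [179.9, -0.0, 109.8]
contact_force: [1.1, 0.4, -2.4]
gripper_width: 0.0269
time_s: 5.13
tcp_pos: [0.5615, 0.1342, 0.2411]
eef_rot: [180.0, -0.1, 109.8]
contact_force: [1.1, -1.6, -2.8]
gripper_width: 0.027
t 5.13 pos [0.5615 0.1342 0.2411] rot [ 1.7999e+02 -5.0000e-02  1.0984e+02] F [ 1.1 -1.6 -2.8] w 0.027
shift [134.6  56.6   1.2] turn [ 0.01 -0.05 -1.46]
```

```bash
python3 -m inch '[[[32,13,0],[0,0,-1],-1],[[64,27,0],[0,0,-1.5],-1],[[96,40,0],[0,0,-1.5],-1],[[122,51,0],[0,0,-1.5],-1],[[135,57,0],[0,0,-1.5],-1]]'
python3 -m inch '[[[0,0,15],[0,0,0],-1],[[0,0,40],[0,0,0],-1],[[0,0,65],[0,0,0],-1],[[0,0,80],[0,0,0],-1],[[0,0,90],[0,0,0],-1]]'
python3 to.py .569 .280 .024 111.3
python3 - <<'E'
from h import *
p,d=vision.capture('scene');cv2.imwrite('pics/s3.png',cv2.resize(p[180:380,190:450,::-1],None,fx=3,fy=3))
p,d=vision.capture('top');cv2.imwrite('pics/t3.png',cv2.resize(p[100:260,90:290,::-1],None,fx=3,fy=3))
E
```

```text
time_s: 5.55
tcp_pos: [0.5686, 0.2836, 0.2394]
eef_rot: [-179.9, -0.1, 111.4]
contact_force: [0.6, -0.2, -3.2]
gripper_width: 0.0272
time_s: 5.97
tcp_pos: [0.567, 0.2824, 0.1461]
eef_rot: [-179.7, 0.0, 111.4]
contact_force: [0.3, -0.3, -3.1]
gripper_width: 0.027
t 5.97 pos [0.567  0.2824 0.1461] rot [-179.66    0.    111.42] F [ 0.3 -0.3 -3.1] w 0.027
shift [ -3.    1.7 122.1] turn [-0.34  0.01  0.12]
```

View pics/s3.png

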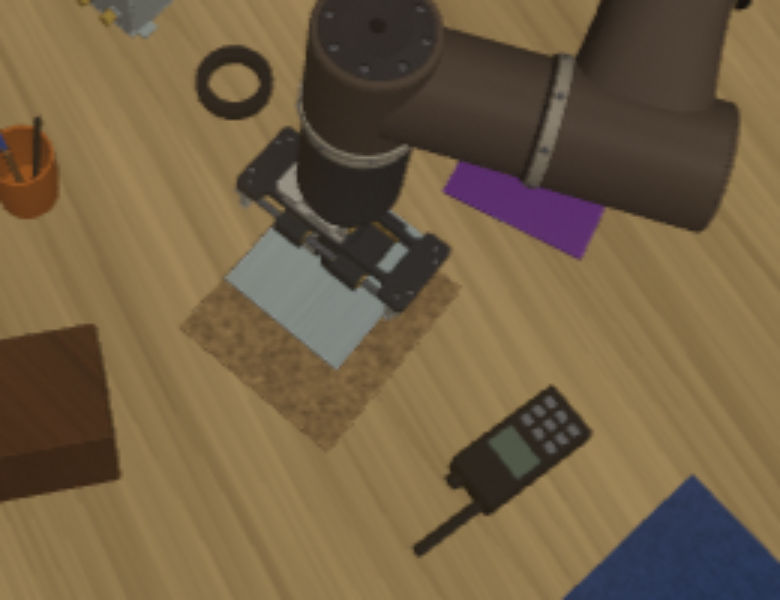

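View pics/t3.png

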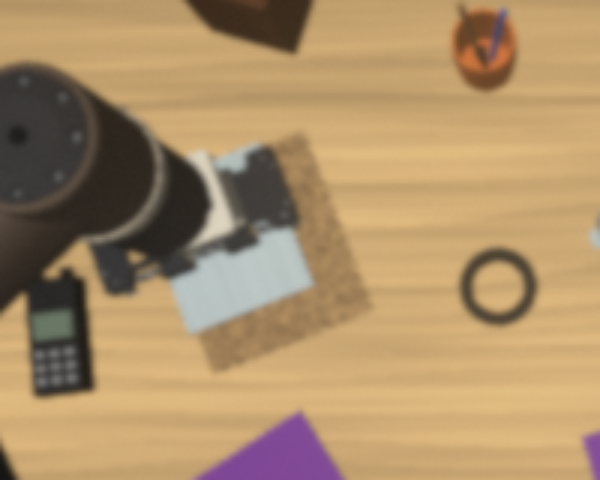

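The lid sits over the mat, parallel to it (the offset in the pictures is parallax from height). Lowering it, slowly near contact, which should come at a TCP height of about 0.0236.

```bash
python3 -m inch '[[[-1,1,25],[-0.1,0,0],-1],[[-2,2,55],[-0.3,0,0],-1],[[-3,2,80],[-0.3,0,0],-1],[[-3,2,95],[-0.3,0,0],-1],[[-3,2,105],[-0.3,0,0],-1]]'
python3 -m inch '[[[0,0,3],[0,0,0],-1],[[0,0,6],[0,0,0],-1],[[0,0,8],[0,0,0],-1],[[0,0,10],[0,0,0],-1],[[0,0,10],[0,0,0],-1]]'
python3 to.py .569 .280 .0236 111.3
```

```text
time_s: 6.48
tcp_pos: [0.5696, 0.2798, 0.0409]
eef_rot: [-179.9, 0.0, 111.4]
contact_force: [0.2, -0.6, -2.4]
gripper_width: 0.0271
time_s: 6.9
tcp_pos: [0.57, 0.2802, 0.0316]
eef_rot: [-180.0, 0.0, 111.4]
contact_force: [0.2, 0.5, -2.8]
gripper_width: 0.0274
t 6.9 pos [0.57   0.2802 0.0316] rot [-1.7999e+02  1.0000e-02  1.1141e+02] F [ 0.2  0.5 -2.8] w 0.0274
shift [ 0.2 -1.   8. ] turn [-0.01  0.01  0.11]
```

```bash
python3 -m inch '[[[0,0,1],[0,0,0],-1],[[0,0,2],[0,0,0],-1],[[0,0,3.5],[0,0,0],-1],[[0,0,5],[0,0,0],-1],[[0,0,5],[0,0,0],-1]]'
python3 -m inch '[[[0,0,0.7],[0,0,0],-1],[[0,0,1.4],[0,0,0],-1],[[0,0,2],[0,0,0],-1],[[0,0,2],[0,0,0],-1]]'
python3 to.py .569 .280 .0236 111.3
```

```text
time_s: 7.32
tcp_pos: [0.5698, 0.28, 0.0263]
eef_rot: [-180.0, 0.0, 111.4]
contact_force: [-0.2, 0.7, -3.4]
gripper_width: 0.0273
time_s: 7.65
tcp_pos: [0.5697, 0.2799, 0.0241]
eef_rot: [-179.9, 0.0, 111.4]
contact_force: [0.7, -0.6, -2.9]
gripper_width: 0.0273
t 7.65 pos [0.5697 0.2799 0.0241] rot [-1.7995e+02  3.0000e-02  1.1140e+02] F [ 0.7 -0.6 -2.9] w 0.0273
shift [ 0.3 -0.7  0.5] turn [-0.05  0.03  0.1 ]
```

```bash
python3 -m inch '[[[0,0,0.5],[0,0,0],-1],[[0,0,1],[0,0,0],-1],[[0,0,1],[0,0,0],-1]]'
python3 -m inch '[[[0,0,0.5],[0,0,0],-1],[[0,0,1],[0,0,0],-1],[[0,0,1],[0,0,0],-1]]'
python3 to.py .569 .280 .0236 111.3
```

```text
time_s: 7.9
tcp_pos: [0.5699, 0.28, 0.0237]
eef_rot: [-180.0, 0.0, 111.4]
contact_force: [-1.4, -1.6, 4.0]
gripper_width: 0.0274
time_s: 8.15
tcp_pos: [0.5699, 0.28, 0.0236]
eef_rot: [-180.0, 0.0, 111.4]
contact_force: [-3.7, -2.1, 8.5]
gripper_width: 0.0274
t 8.15 pos [0.5699 0.28   0.0236] rot [-1.8000e+02  3.0000e-02  1.1142e+02] F [-3.7 -2.1  8.5] w 0.0274
shift [ 0.4 -0.8  0. ] turn [-0.    0.03  0.12]
```

The lid touched down gently at the expected height. I'll ease off a little and open.

```bash
python3 -m inch '[[[0,0,-0.3],[0,0,0],-1],[[0,0,-0.3],[0,0,0],-0.3],[[0,0,-0.3],[0,0,0],0],[[0,0,-0.3],[0,0,0],0.5],[[0,0,-0.3],[0,0,0],1]]'
python3 -m inch '[[[0,0,0],[0,0,0],1],[[0,0,0],[0,0,0],1],[[0,0,0],[0,0,0],1],[[0,0,0],[0,0,0],1],[[0,0,0],[0,0,0],1]]'
python3 to.py .569 .280 .0236 111.3
```

```text
time_s: 8.57
tcp_pos: [0.5701, 0.2801, 0.0239]
eef_rot: [180.0, 0.0, 111.4]
contact_force: [-0.5, 0.8, 0.2]
gripper_width: 0.0453
time_s: 8.98
tcp_pos: [0.5701, 0.2801, 0.0238]
eef_rot: [180.0, 0.0, 111.4]
contact_force: [0.2, -0.3, 1.1]
gripper_width: 0.0782
t 8.98 pos [0.5701 0.2801 0.0238] rot [1.7999e+02 3.0000e-02 1.1142e+02] F [ 0.2 -0.3  1.1] w 0.0782
shift [ 0.3 -1.   0.2] turn [0.01 0.03 0.12]
```

Going straight up, then back toward the box, and checking both the lid and the lever.

```bash
python3 -m inch '[[[0,0,-20],[0,0,0],1],[[0,0,-55],[0,0,0],1],[[0,0,-90],[0,0,0],1],[[0,0,-125],[0,0,0],1],[[0,0,-150],[0,0,0],1]]'
python3 -m inch '[[[-25,-10,-20],[0,0,0],1],[[-60,-24,-40],[0,0,0],1],[[-95,-38,-40],[0,0,0],1],[[-130,-52,-40],[0,0,0],0],[[-165,-67,-40],[0,0,0],-1]]'
python3 to.py .5 -.2 .22 109.8
python3 - <<'E'
from h import *
for n in('scene','top'):
    p,d=vision.capture(n);np.save(f'pics/{n}4.npy',d);cv2.imwrite(f'pics/{n}4.png',p[:,:,::-1])
E
```

```text
time_s: 9.4
tcp_pos: [0.5708, 0.2805, 0.1774]
eef_rot: [179.8, -0.0, 111.4]
contact_force: [0.6, 0.3, -0.0]
gripper_width: 0.0874
time_s: 9.82
tcp_pos: [0.5685, 0.101, 0.218]
eef_rot: [179.7, -0.0, 111.5]
contact_force: [1.0, -1.3, -0.4]
gripper_width: 0.0792
t 9.82 pos [0.5685 0.101  0.218 ] rot [ 1.7973e+02 -2.0000e-02  1.1148e+02] F [ 1.  -1.3 -0.4] w 0.0792
shift [-255.  -173.9   -2.9] turn [ 0.27 -0.02  1.68]
```

View pics/scene4.png

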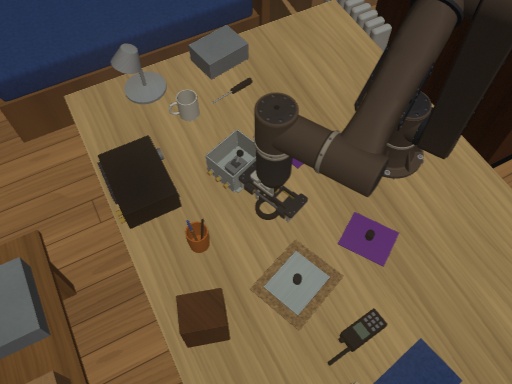

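View pics/top4.png

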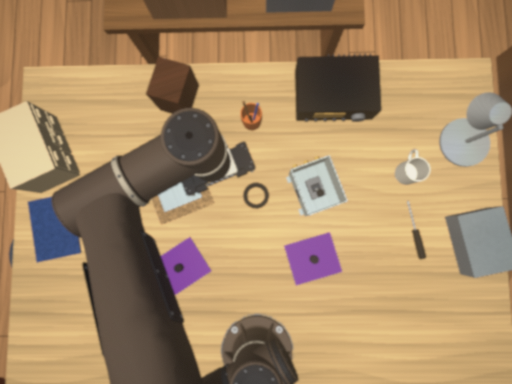

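The scene view shows the lid centred on the mat at (297,282). The lever ball is near (239,153) in scene and (321,189) in top, on the -x side. Measuring the box and the ball exactly.

Run:
```python
from h import *
for n,roi,zz in (('top',(280,145,360,225),.067),('scene',(200,125,272,195),.067)):
    p=cv2.imread(f'pics/{n}4.png');d=np.load(f'pics/{n}4.npy');C=cam(n);X=cloud(d,C)
    x0,y0,x1,y1=roi; S=X[y0:y1,x0:x1]; g=p[y0:y1,x0:x1].max(2)
    m=(S[...,2]>.092)&(S[...,2]<.108)
    v,u=np.nonzero(m); P=np.array([ray((a+x0,b+y0),.1,C)[:2] for a,b in zip(u,v)])*1000
    print(n,'rim',m.sum(),cv2.minAreaRect(P.astype(np.float32)))
    for t in(50,65): 
        k=((g<t)&(S[...,2]>.05)).astype(np.uint8)
        nn,l,st,c=cv2.connectedComponentsWithStats(k)
        for i in range(1,nn):
            if st[i,4]>5:
                uv=c[i]+[x0,y0]; w=ray(uv,zz,C); a=np.radians(19.8)
                b=np.array([[np.cos(a),np.sin(a)],[-np.sin(a),np.cos(a)]])@(w[:2]-[.546,-.2035])*1000
                print(n,t,st[i,4],uv.round(1),w.round(4),'box',b.round(1),'depth z',np.median(S[l==i],0).round(3))
    c=cv2.resize(p[y0:y1,x0:x1],(400,400),interpolation=cv2.INTER_CUBIC); cv2.imwrite(f'pics/c4{n}.png',c)
cv2.imwrite('pics/c4.png',np.hstack([cv2.imread('pics/c4top.png'),cv2.imread('pics/c4scene.png')]))
```

```text
top rim 264 ((546.5357666015625, -203.82977294921875), (159.7024383544922, 135.8214111328125), 19.72263526916504)
scene rim 209 ((546.8382568359375, -199.9883575439453), (163.5392303466797, 138.9391326904297), 20.6126708984375)
scene 50 235 [260.2 137.2] [ 0.4254 -0.2401  0.067 ] box [-125.9    6.4] depth z [0.613 0.116 0.592]
scene 50 30 [239.4 152.8] [ 0.5232 -0.2131  0.067 ] box [-24.7  -1.3] depth z [ 0.526 -0.205  0.077]
scene 50 646 [258.3 173.7] [ 0.5046 -0.1031  0.067 ] box [ -5.  108.5] depth z [0.609 0.109 0.429]
scene 65 433 [263.6 137.7] [ 0.4152 -0.2324  0.067 ] box [-132.9   17.1] depth z [0.609 0.126 0.598]
scene 65 35 [239.4 152.8] [ 0.5232 -0.2132  0.067 ] box [-24.8  -1.4] depth z [ 0.526 -0.206  0.078]
scene 65 729 [257.6 174. ] [ 0.5076 -0.103   0.067 ] box [ -2.1 107.6] depth z [0.609 0.104 0.422]
```

View pics/c4.png

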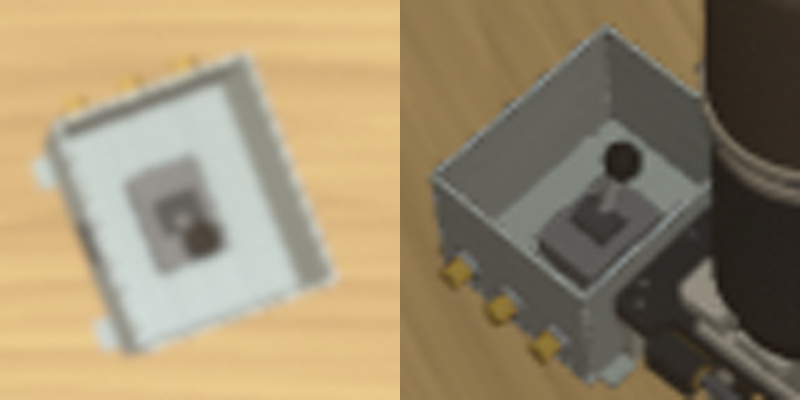

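The box origin is about (0.5465, -0.2035), with yaw 19.8°. The ball is at box x ≈ -25, which fits a lever angle of 0–0.2. I'll shut the fingers, move to box x ≈ -58 behind the ball, and push along +x.

```bash
python3 -m inch '[[[-28,-18,0],[0,0,0],-1],[[-58,-39,0],[0,0,1],-1],[[-88,-60,0],[0,0,1.7],-1],[[-118,-80,0],[0,0,1.7],-1],[[-145,-99,0],[0,0,1.7],-1]]'
python3 to.py .492 -.223 .22 109.8
```

```text
time_s: 10.33
tcp_pos: [0.5274, -0.0743, 0.2176]
eef_rot: [179.8, 0.0, 109.5]
contact_force: [1.7, 0.0, 0.7]
gripper_width: 0.0383
t 10.33 pos [ 0.5274 -0.0743  0.2176] rot [179.79   0.   109.55] F [1.7 0.  0.7] w 0.0383
shift [-128.2  -83.1   -2.7] turn [ 0.21  0.   -0.25]
```

```bash
python3 -m inch '[[[-32,-21,0],[0,0,0],-1],[[-64,-42,0],[0.1,0,-0.2],-1],[[-96,-62,0],[0.2,0,-0.2],-1],[[-118,-77,0],[0.2,0,-0.2],-1],[[-128,-83,0],[0.2,0,-0.2],-1]]'
python3 -m inch '[[[0,0,0],[0,0,0],-1],[[0,0,0],[0,0,0],-1]]'
python3 to.py .492 -.223 .06 109.8
python3 - <<'E'
from h import *
s=r.get_state();p,d=vision.capture('wrist');cv2.imwrite('pics/w5.png',p[:,:,::-1])
p,d=vision.capture('scene');cv2.imwrite('pics/s5.png',cv2.resize(p[90:210,170:330,::-1],None,fx=4,fy=4))
E
```

```text
time_s: 10.75
tcp_pos: [0.491, -0.2252, 0.2173]
eef_rot: [-180.0, 0.0, 109.6]
contact_force: [0.2, -0.4, -0.7]
gripper_width: 0.0053
time_s: 10.92
tcp_pos: [0.4909, -0.2254, 0.2172]
eef_rot: [-180.0, -0.0, 109.5]
contact_force: [0.9, 0.5, 0.4]
gripper_width: 0.0005
t 10.92 pos [ 0.4909 -0.2254  0.2172] rot [-179.99   -0.    109.53] F [0.9 0.5 0.4] w 0.0005
shift [  1.9   1.8 157.2] turn [-0.01 -0.   -0.27]
```

View pics/w5.png

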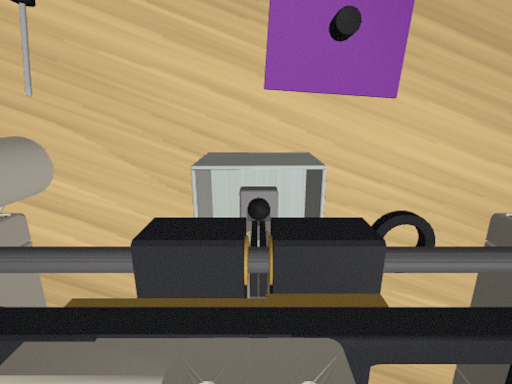

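View pics/s5.png

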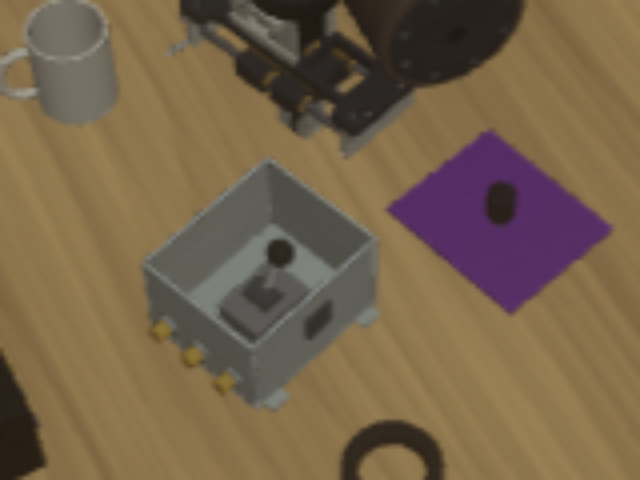

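The wrist view shows the lever ball at (259,209), centred laterally with the shut fingers, and the box walls lie on both sides. Descending behind the ball.

```bash
python3 -m inch '[[[1,1,20],[0,0,0],-1],[[2,2,45],[0,0,-0.3],-1],[[2,2,70],[0,0,-0.3],-1],[[2,2,90],[0,0,-0.3],-1],[[2,2,100],[0,0,-0.3],-1]]'
python3 to.py .492 -.223 .06 109.8
```

```text
time_s: 11.43
tcp_pos: [0.4917, -0.2202, 0.1149]
eef_rot: [-179.9, -0.1, 110.0]
contact_force: [-0.6, 0.3, -0.9]
gripper_width: 0.0005
t 11.43 pos [ 0.4917 -0.2202  0.1149] rot [-1.7986e+02 -1.0000e-01  1.1004e+02] F [-0.6  0.3 -0.9] w 0.0005
shift [-2.9 -0.6 54.9] turn [-0.14 -0.1   0.24]
```

```bash
python3 -m inch '[[[-2,-1,10],[0,0,0.2],-1],[[-3,-1,20],[0,0,0.2],-1],[[-3,-1,30],[0,0,0.2],-1],[[-3,-1,42],[0,0,0.2],-1],[[-3,-1,54],[0,0,0.2],-1]]'
python3 to.py .492 -.223 .06 109.8
python3 - <<'E'
from h import *
p,d=vision.capture('scene');cv2.imwrite('pics/s6.png',cv2.resize(p[90:210,170:330,::-1],None,fx=4,fy=4))
E
```

```text
time_s: 11.85
tcp_pos: [0.4924, -0.223, 0.0608]
eef_rot: [-179.9, -0.1, 109.9]
contact_force: [-1.0, -0.3, 0.1]
gripper_width: 0.0002
t 11.85 pos [ 0.4924 -0.223   0.0608] rot [-1.7993e+02 -6.0000e-02  1.0988e+02] F [-1.  -0.3  0.1] w 0.0002
shift [ 0.1 -0.4  0.8] turn [-0.07 -0.06  0.08]
```

View pics/s6.png

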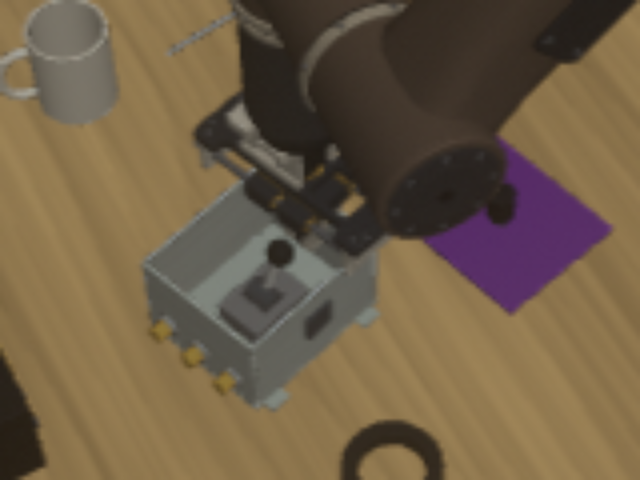

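The fingers are inside the box behind the ball, with no contact. Pushing along tool +y (box +x).

```bash
python3 -m inch '[[[0,8,0],[0,0,0],-1],[[0,16,0],[0,0,0],-1],[[0,24,0],[0,0,0],-1],[[0,32,0],[0,0,0],-1],[[0,40,0],[0,0,0],-1]]'
python3 -m inch '[[[0,5,0],[0,0,0],-1],[[0,10,0],[0,0,0],-1],[[0,14,0],[0,0,0],-1],[[0,18,0],[0,0,0],-1],[[0,20,0],[0,0,0],-1]]'
python3 to.py .5522 -.2015 .06 109.8
python3 - <<'E'
from h import *
p,d=vision.capture('scene');cv2.imwrite('pics/s7.png',cv2.resize(p[90:210,170:330,::-1],None,fx=4,fy=4))
E
```

```text
time_s: 12.32
tcp_pos: [0.5301, -0.2088, 0.059]
eef_rot: [-179.8, -0.1, 109.9]
contact_force: [-1.6, -0.9, 1.0]
gripper_width: 0.0002
time_s: 12.73
tcp_pos: [0.5491, -0.2018, 0.0586]
eef_rot: [-179.8, -0.2, 109.9]
contact_force: [-1.9, -1.5, -0.2]
gripper_width: 0.0004
t 12.73 pos [ 0.5491 -0.2018  0.0586] rot [-1.7981e+02 -1.5000e-01  1.0985e+02] F [-1.9 -1.5 -0.2] w 0.0004
shift [-0.8  3.1 -1.4] turn [-0.19 -0.15  0.05]
```

View pics/s7.png

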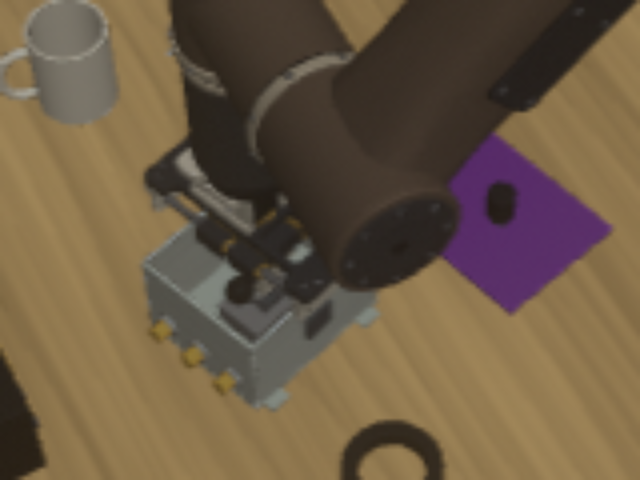

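The ball is over on the +x side. Pushing in small steps until I feel the stop.

```bash
python3 -m inch '[[[0,1,0],[0,0,0],-1],[[0,2,0],[0,0,0],-1],[[0,3,0],[0,0,0],-1],[[0,3,0],[0,0,0],-1]]'
python3 -m inch '[[[0,1,0],[0,0,0],-1],[[0,2,0],[0,0,0],-1],[[0,2,0],[0,0,0],-1]]'
```

```text
time_s: 13.12
tcp_pos: [0.5495, -0.2015, 0.0584]
eef_rot: [-179.6, -0.2, 109.8]
contact_force: [-6.4, -3.8, 2.5]
gripper_width: 0.0004
time_s: 13.37
tcp_pos: [0.5495, -0.2015, 0.0584]
eef_rot: [-179.4, -0.2, 109.8]
contact_force: [-6.9, -4.8, 3.5]
gripper_width: 0.0002
```

It's at the stop: the force rose to 8 N and motion ended. Backing off, lifting out and checking.

```bash
python3 -m inch '[[[0,-8,0],[0,0,0],-1],[[0,-20,0],[0,0,0],-1],[[0,-25,-10],[0,0,0],-1],[[0,-25,-40],[0,0,0],-1],[[0,-25,-75],[0,0,0],-1]]'
python3 -m inch '[[[0,0,-35],[0,0,0],-1],[[0,0,-75],[0,0,0],-1],[[0,-20,-110],[0,0,0],-1],[[0,-55,-120],[0,0,0],-1],[[0,-90,-120],[0,0,0],-1]]'
python3 -m inch '[[[0,0,0],[0,0,0],-1],[[0,0,0],[0,0,0],-1]]'
python3 - <<'E'
from h import *
for n in('scene','top'):
    p,d=vision.capture(n);np.save(f'pics/{n}8.npy',d);cv2.imwrite(f'pics/{n}8.png',p[:,:,::-1])
p=cv2.imread('pics/top8.png');s=cv2.imread('pics/scene8.png')
cv2.imwrite('pics/c8.png',np.hstack([cv2.resize(p[145:225,280:360],(400,400)),cv2.resize(s[125:195,200:270],(400,400))]))
E
```

```text
time_s: 13.78
tcp_pos: [0.5249, -0.21, 0.1335]
eef_rot: [-179.2, -0.3, 109.8]
contact_force: [1.6, -0.1, 0.9]
gripper_width: 0.0002
time_s: 14.2
tcp_pos: [0.4431, -0.2412, 0.2594]
eef_rot: [-179.6, -0.1, 109.8]
contact_force: [-0.3, -1.1, -0.4]
gripper_width: 0.0004
time_s: 14.37
tcp_pos: [0.4421, -0.2419, 0.262]
eef_rot: [-179.9, 0.1, 109.8]
contact_force: [0.7, -0.2, -0.0]
gripper_width: 0.0007
```

View pics/c8.png

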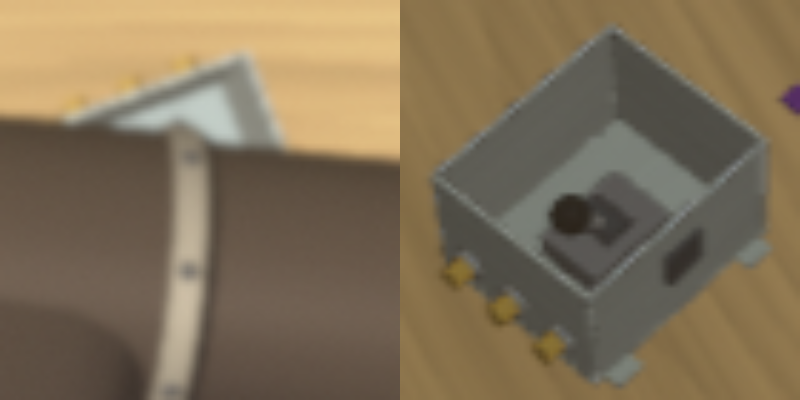

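View pics/top8.png

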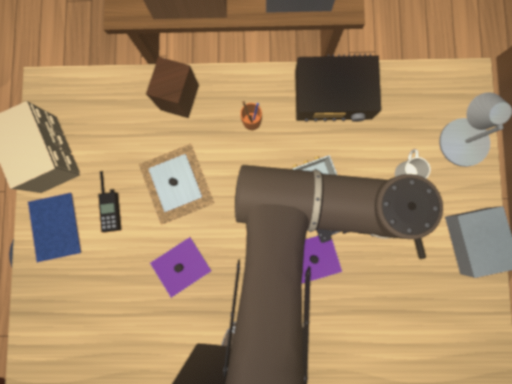

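View pics/scene8.png

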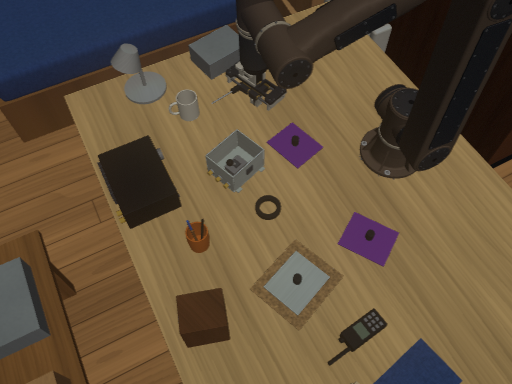

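The lid looks centred on the mat, and the ball leans to the sockets' side. Checking with numbers, including the bystanders.

Run:
```python
from h import *
C=cam('scene');p=cv2.imread('pics/scene8.png');d=np.load('pics/scene8.npy');X=cloud(d,C)
k=np.zeros(d.shape,np.uint8);k[150:180,220:250]=p[150:180,220:250].max(2)<50
n,l,st,c=cv2.connectedComponentsWithStats(k);i=1+np.argmax(st[1:,4])
w=ray(c[i],.067,C);a=np.radians(19.8);print('ball',st[i],c[i],(np.array([[np.cos(a),np.sin(a)],[-np.sin(a),np.cos(a)]])@(w[:2]-[.5465,-.2035])*1000).round(1))
for th in (.1,.6,1.0,1.1,1.2):
    x=50*np.sin(th-.6)/1e3;z=.026+.05*np.cos(th-.6); print(th,proj([.5465+x*np.cos(a),-.2035+x*np.sin(a),z],C).round(1))
C=cam('top');p=cv2.imread('pics/top8.png');d=np.load('pics/top8.npy');h=cv2.cvtColor(p,cv2.COLOR_BGR2HSV)
m=np.zeros(d.shape,np.uint8);m[135:230,130:220]=(h[135:230,130:220,1]<60);m=cv2.morphologyEx(m,cv2.MORPH_CLOSE,np.ones((5,5)))
cs=max(cv2.findContours(m,0,2)[0],key=cv2.contourArea)[:,0].astype(float)
P=np.array([ray(q,.015,C)[:2] for q in cs])*1000;R=cv2.minAreaRect(P.astype(np.float32));print('lid',R)
a=np.radians(21.3);print('corners in mat',((cv2.boxPoints(R)-[569.2,280.3])@np.array([[np.cos(a),-np.sin(a)],[np.sin(a),np.cos(a)]])).round(0).tolist())
z=cloud(d,C)[...,2];print('plate z',z[175:195,155:165].mean(),z[175:195,185:195].mean())
for f in('scene','top'):
    A=cv2.imread(f'pics/{f}0.png');B=cv2.imread(f'pics/{f}8.png')
    for nm,b in dict(scene=dict(cup=(185,215,212,253),scan=(328,308,390,366),tape=(252,192,284,222),mug=(168,90,202,121),driver=(212,76,254,104)),top=dict(cup=(238,98,266,132),scan=(95,168,124,234),tape=(242,180,271,210)))[f].items():
        x0,y0,x1,y1=b;print(f,nm,cv2.phaseCorrelate(cv2.cvtColor(A[y0:y1,x0:x1],6).astype(np.float32),cv2.cvtColor(B[y0:y1,x0:x1],6).astype(np.float32)))
```

```text
ball [227 159   6   7  32] [229.40625 162.34375] [28.5  1.3]
0.1 [239.4 152.7]
0.6 [234.6 155.8]
1.0 [230.8 159.8]
1.1 [230.  160.9]
1.2 [229.2 162.1]
lid ((570.0445556640625, 279.43951416015625), (167.4688720703125, 143.2261505126953), 21.26127815246582)
corners in mat [[-83.0, 71.0], [-83.0, -73.0], [84.0, -73.0], [84.0, 70.0]]
plate z 0.026211178921346154 0.020651954395009754
scene cup ((0.46657814542295917, -0.03157757486235724), 1.0081704718095286)
scene scan ((-0.0028255337086875443, 0.026814221388388404), 0.9897931543799738)
scene tape ((0.01854068459177327, -0.039577501443991636), 0.9772492712984483)
scene mug ((-0.004200615601870794, 0.020615329757507794), 1.001511676547428)
scene driver ((0.466160131603651, 0.4322037911493535), 0.5955048327975803)
top cup ((0.0001386725936800559, -0.0003926260750048982), 0.9637519028451708)
top scan ((0.026512568886193577, -0.030469620457047597), 0.977007809722865)
top tape ((0.4878122200843613, 12.75470709931941), 0.15179277314080133)
```

The ball pixel matches 1.2 rad. The mean plate heights differed by 5 mm between the two patches, so I'll check the tilt with a robust fit.

Run:
```python
from h import *
for f in('top','scene'):
    C=cam(f);d=np.load(f'pics/{f}8.npy');X=cloud(d,C)
    a=np.radians(21.3);q=(X[...,:2]-[.570,.2795])@np.array([[np.cos(a),-np.sin(a)],[np.sin(a),np.cos(a)]])
    rr=np.hypot(q[...,0],q[...,1])
    m=(abs(q[...,0])<.07)&(abs(q[...,1])<.058)&(rr>.035)&(X[...,2]<.05)
    z=X[...,2][m];A=np.c_[q[m],np.ones(m.sum())]
    k=abs(z-np.median(z))<.012
    s=np.linalg.lstsq(A[k],z[k],rcond=None)[0];print(f,m.sum(),k.sum(),'slopes',s[:2].round(4),'z',s[2].round(4),'noise',np.std(z[k]-A[k]@s).round(4))
```

```text
top 1001 1001 slopes [ 0.0028 -0.0026] z 0.0148 noise 0.0023
scene 1171 1171 slopes [ 0.0001 -0.0008] z 0.0141 noise 0.0032
```

The plate is level: slopes are below 0.003 and its top is at 15 mm, as expected. The earlier means had picked up knob pixels. Handing in.

```bash
python3 -c "
from plant import r
s=r.get_state();print(s['time_s'],s['contact_force'].round(1),s['qd'].round(2));print(r.close_job())"
```

```text
14.4667 [-0.7  0.6 -0.1] [ 0.52  1.83  0.04 -0.02 -0.04 -0.04]
the job is handed in; nothing more can be done
None
```

I lifted the aluminium lid off by its knob and set it on the cork mat with a gentle touchdown of about 9 N. I then threw the lever with the shut fingers, pushing until it met its stop at about 8 N, and left the box open. I handed in at 14.5 s with the arm clear and touching nothing.

Last checks before hand-in:
- **Lid:** it lies centred on the mat, knob up. Its corners measure about ±84 and ±73 mm in the mat's axes, well inside the ±118 and ±103 mm limits. The plate is level within 0.003 rad and its top is at 15 mm, as it should be.
- **Lever:** the ball is 28 mm to the box's +x side, and its position in the image matches 1.2 rad.
- **Bystanders:** the pen cup, scanner, mug and tape show no shift of more than half a pixel.

Three checks disagreed or could not be made fully:
- The tape comparison in the top view gave a spurious shift, because the arm was in front of it. The scene view shows the tape unmoved.
- The screwdriver was partly hidden behind the gripper, so I could not measure it properly. The tool passed over that area only well above the desk.
- A first plate-height average suggested a 5 mm tilt. The likely cause was knob pixels in one patch, and the plane fits in both views showed no tilt.

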